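Call a refill for the bins that have run out

ROBOT

A 6-joint arm with a two-finger parallel gripper is mounted at the origin on the work surface. World frame = base frame: x ahead of the robot, y to its left, z up, the work surface at z = 0. Lengths are in m, angles in rad, forces in N, time in s.
With the tool pointing down it reaches from about 0.25 to 0.8 m from the base axis. Payload 8.5 kg.
Tool frame: the origin (TCP) lies midway between the tips of the shut fingers; the grasp point (between the pads) lies 19 mm behind it; z points along the fingers, y is the direction in which the jaws open and shut (so a half turn about z gives the same grasp; the last joint's range is limited). The gripper opens to 85 mm and grips with 20 to 120 N. Pads are 22 mm wide; open, the fingers measure 114 mm over their backs; the gripper's body (76 mm by 85 mm) begins 54 mm behind the grasp point. The pads swing forward as they close: fully open they stand 13 mm farther back than shut.
Start: joints at [1.113, 0.238, -0.013, 1.319, 0, 1.571], TCP at [0.232, 0.471, 0.231] pointing down, gripper open.
Joint ranges: [-2.66, 2.66], [-1.03, 1.9], [-1.14, 1.46], [-1.82, 2.27], [-1.45, 1.34], [-3.14, 3.14]. Speed limits (rad/s): [2.22, 2.22, 2.79, 3.14, 3.14, 3.14].

INTERFACE

Orientations are given as a unit quaternion [x, y, z, w].
In Python, from workcell import manip gives the robot as it stands.
- The arm moves only by the shell command python3 -m crank 'ROWS' [FORCE]. ROWS is JSON, a list of rows, each a list of 5 numbers: the opening, from 0 (shut) to 1 (fully open), then the shift along the tool's x, y, z in mm, then the turn about the tool's z in degrees. In form: [[fingers, x, y, z, turn], ...]. A call has 1 to 10 rows; each row shifts and turns the commanded pose from where the row before left it, along the tool's axes as they then stand; what a row does not reach is not made up. A row lasts 1/10 s, in which the tool goes at most 50 mm and 8.59 degrees, less where a joint would pass 70% of its speed; a pose out of reach is approached as far as the arm can. A call with a gripper value outside its range is refused whole. The fingers move at their own pace and stop on an object; FORCE is the grip in N (left out, the last holds). Time passes only in rows, so rows that do not move let the fingers close. It gives the time, the measured TCP pose, the force and the opening at its end, in the units of the state.
- manip.observe(): the state, without advancing time (a new reading comes with each control period).
- manip.camera(name): name is "side" or "top"; returns a dict with "color" (400x640x3 uint8, red, green, blue), "K" (3x3 intrinsics, pixels), "distortion" ([k1, k2, p1, p2, k3] as OpenCV has them; the pictures are not rectified), "R" (3x3) and "t" (3): a world point X has camera coordinates R X + t. Camera axes: x right, y down, z forward; pixel columns grow to the right and rows downward; lengths in m; the calibration is good to about 2 mm. A picture is of the moment at which its call begins. There is no depth.
- manip.close_job(): hands the job in, once; it reports no verdict.
The state is a dict: "t": time; "joint_positions": joint angles; "joint_vel": joint speeds; "joint_efforts": joint torques, N m; "tool_pos": TCP position; "tcp_rot": TCP orientation; "wrist_force": force on the tool from outside, world axes, zero at the start; "ft_torque": the same for the moment, N m; "grip_width": finger opening in m.
Only numpy, scipy, OpenCV 4.12 (cv2) and the standard library are available. Lean on these libraries where they do the work, as an engineer would, in place of code of your own. Each camera call takes 0.05 s, during which the arm holds its last target.

TASK

Call for more pipe couplings: in the row of four bins, use the fingertips to press the call plunger on the front of the empty bin gently right down and let it come up, then do the same for the bin that has only one coupling left. Leave the two well-stocked bins and their plungers untouched, do not touch or move any coupling or other loose thing, and finish with the hand clear.

Things in the scene. Friction and masses are not known exactly. Their poses are not given: they have to be found in the camera images.
- call_empty_top (a point): centre of the top face of the call plunger of the EMPTY bin, 64 mm above the table when up; the plunger is an upright bare-metal cylinder 30 mm across standing 12 mm out of a low round black housing (46 mm across), and goes straight down 8 mm when pressed
- call_empty (a joint): travel of the call plunger of the EMPTY bin, in m: 0 up, 0.008 fully down; it is sprung, starts to move at about 1 N, resists with about 4 N fully down, where it meets a firm stop, and comes back up by itself
- bin_empty: the EMPTY bin: fixed yellow open bin, 150 mm deep (x), 105 mm wide (y), sides 63 mm and back 70 mm high, front lip 35 mm. All four bins look alike. Origin: centre of its underside, 4 mm above the table. A grey call box, 50 x 60 mm and 36 mm high, is fixed to its front, the side towards the robot; the plunger is on that box, 100 mm from the bin's origin along its -x. Neighbouring bins stand about 130 mm apart, centre to centre, in a row
- call_low_top (a point): centre of the top face of the call plunger of the bin with ONE coupling left, 64 mm above the table when up; the plunger is an upright bare-metal cylinder 30 mm across standing 12 mm out of a low round black housing (46 mm across), and goes straight down 8 mm when pressed
- call_low (a joint): travel of the call plunger of the bin with ONE coupling left, in m: 0 up, 0.008 fully down; it is sprung, starts to move at about 1 N, resists with about 4 N fully down, where it meets a firm stop, and comes back up by itself
- bin_low: the bin with ONE coupling left: fixed yellow open bin, 150 mm deep (x), 105 mm wide (y), sides 63 mm and back 70 mm high, front lip 35 mm. All four bins look alike. Origin: centre of its underside, 4 mm above the table. A grey call box, 50 x 60 mm and 36 mm high, is fixed to its front, the side towards the robot; the plunger is on that box, 100 mm from the bin's origin along its -x. Neighbouring bins stand about 130 mm apart, centre to centre, in a row
- call_full_a_top (a point): centre of the top face of the call plunger of a well-stocked bin (three couplings), 64 mm above the table when up; the plunger is an upright bare-metal cylinder 30 mm across standing 12 mm out of a low round black housing (46 mm across), and goes straight down 8 mm when pressed
- bin_full_a: a well-stocked bin (three couplings): fixed yellow open bin, 150 mm deep (x), 105 mm wide (y), sides 63 mm and back 70 mm high, front lip 35 mm. All four bins look alike. Origin: centre of its underside, 4 mm above the table. A grey call box, 50 x 60 mm and 36 mm high, is fixed to its front, the side towards the robot; the plunger is on that box, 100 mm from the bin's origin along its -x. Neighbouring bins stand about 130 mm apart, centre to centre, in a row
- call_full_b_top (a point): centre of the top face of the call plunger of the other well-stocked bin (three couplings), 64 mm above the table when up; the plunger is an upright bare-metal cylinder 30 mm across standing 12 mm out of a low round black housing (46 mm across), and goes straight down 8 mm when pressed
- bin_full_b: the other well-stocked bin (three couplings): fixed yellow open bin, 150 mm deep (x), 105 mm wide (y), sides 63 mm and back 70 mm high, front lip 35 mm. All four bins look alike. Origin: centre of its underside, 4 mm above the table. A grey call box, 50 x 60 mm and 36 mm high, is fixed to its front, the side towards the robot; the plunger is on that box, 100 mm from the bin's origin along its -x. Neighbouring bins stand about 130 mm apart, centre to centre, in a row
- coupling_low: steel pipe coupling (short tube 43 mm across, 40 mm high) standing in the bin with one left; origin: centre of its underside. Not to be touched
- coupling_a0: steel pipe coupling (short tube 43 mm across, 40 mm high) standing in a well-stocked bin; origin: centre of its underside. Not to be touched
- coupling_a1: steel pipe coupling (short tube 43 mm across, 40 mm high) standing in a well-stocked bin; origin: centre of its underside. Not to be touched
- coupling_a2: steel pipe coupling (short tube 43 mm across, 40 mm high) standing in a well-stocked bin; origin: centre of its underside. Not to be touched
- coupling_b0: steel pipe coupling (short tube 43 mm across, 40 mm high) standing in a well-stocked bin; origin: centre of its underside. Not to be touched
- coupling_b1: steel pipe coupling (short tube 43 mm across, 40 mm high) standing in a well-stocked bin; origin: centre of its underside. Not to be touched
- coupling_b2: steel pipe coupling (short tube 43 mm across, 40 mm high) standing in a well-stocked bin; origin: centre of its underside. Not to be touched
- plug: loose steel plug, 30 mm across, 50 mm high, standing on the mat in front of a gap between two call boxes; origin: centre of its underside. Leave alone
- jar: loose small jar, 44 mm across, 52 mm high, standing on the mat in the same way; origin: centre of its underside. Leave alone
- reducer: loose brass pipe reducer, 38 mm across at its foot, 50 mm high, standing on the mat in the same way; origin: centre of its underside. Leave alone
- wrench: loose wrench 170 mm long lying at the robot's right of the row; origin under its middle. Leave alone
- can: loose spray can, 64 mm across, 190 mm high, standing at the robot's left; origin: centre of its underside. Leave alone
- flange: loose steel flange ring, 90 mm across, 18 mm high, lying at the robot's left; origin: centre of its underside. Leave alone
Not all that is in view belongs to the job. What is shaped like the bin_empty but pink is not meant.

How it is judged:
On the way, in this order (a step that is already met when the one before it is completed fails the run):
1. the empty bin's plunger is pressed right down (value of joint call_empty above 0.006 m and value of joint call_low below 0.0015 m), for 0.1 s.
2. the empty bin's plunger is let up again (value of joint call_empty below 0.0015 m), for 0.1 s.
3. then the plunger of the bin with one coupling left is pressed right down (value of joint call_low above 0.006 m and value of joint call_empty below 0.0015 m), for 0.1 s.
4. that plunger is let up again (value of joint call_low below 0.0015 m), for 0.1 s.
At the end, for the whole second after the job is handed in: Both pressed plungers are up (within 1.5 mm), and every coupling and every other loose thing rests within 10 mm of where it stood. On the way the empty bin's plunger, then that of the bin with one coupling left, has been pressed down at least 6 mm of its 8 mm, for 0.1 s, and let up again (value of joint each of call_empty, call_low below 0.0015 m and distance of each of coupling_low, coupling_a0, coupling_a1, coupling_a2, coupling_b0, coupling_b1, coupling_b2, plug, jar, reducer, wrench, can, flange from where it was at the start of the episode below 0.01 m and linear speed of each of coupling_low, coupling_a0, coupling_a1, coupling_a2, coupling_b0, coupling_b1, coupling_b2, plug, jar, reducer, wrench, can, flange below 0.02 m/s); the robot touches nothing.
It fails at once if a well-stocked bin, its call box or its plunger is touched by the robot (contact force between any of the fingers, the arm and bin_full_a above 0.5 N or contact force between any of the fingers, the arm and bin_full_b above 0.5 N).
It fails at once if a call box, plunger or bin is pushed hard (more than 25 N) (contact force between any of the fingers, the arm and bin_empty above 25 N or contact force between any of the fingers, the arm and bin_low above 25 N).
It fails at once if both plungers are held down at once (value of joint each of call_empty, call_low above 0.004 m).
It fails at once if a coupling or another loose thing is lifted, carried, tipped or shifted (more than 10 mm) (distance of any of coupling_low, coupling_a0, coupling_a1, coupling_a2, coupling_b0, coupling_b1, coupling_b2, plug, jar, reducer, wrench, can, flange from where it was at the start of the episode above 0.01 m).
It fails at once if the robot touches a coupling or another loose thing ((contact force between the fingers and coupling_low above 0.5 N or contact force between the fingers and coupling_a0 above 0.5 N or contact force between the fingers and coupling_a1 above 0.5 N or contact force between the fingers and coupling_a2 above 0.5 N or contact force between the fingers and coupling_b0 above 0.5 N or contact force between the fingers and coupling_b1 above 0.5 N or contact force between the fingers and coupling_b2 above 0.5 N or contact force between the fingers and plug above 0.5 N or contact force between the fingers and jar above 0.5 N or contact force between the fingers and reducer above 0.5 N or contact force between the fingers and wrench above 0.5 N or contact force between the fingers and can above 0.5 N or contact force between the fingers and flange above 0.5 N) or (contact force between the arm and coupling_low above 0.5 N or contact force between the arm and coupling_a0 above 0.5 N or contact force between the arm and coupling_a1 above 0.5 N or contact force between the arm and coupling_a2 above 0.5 N or contact force between the arm and coupling_b0 above 0.5 N or contact force between the arm and coupling_b1 above 0.5 N or contact force between the arm and coupling_b2 above 0.5 N or contact force between the arm and plug above 0.5 N or contact force between the arm and jar above 0.5 N or contact force between the arm and reducer above 0.5 N or contact force between the arm and wrench above 0.5 N or contact force between the arm and can above 0.5 N or contact force between the arm and flange above 0.5 N)).
It also fails if it takes over 51 s, if anything falls off the work surface, if the arm or the gripper's body presses on something with over 40 N, if the wrist force passes 120 N, or if a joint passes its speed limit or range.

## Working session

There is one attempt and no reset: what is moved stays moved. The work goes in short steps, Python scripts to look and compute and a shell command to move; the robot and the scene stay as the last step left them, time stands still between calls to the robot, and variables do not carry over. Pictures are saved under pics/ and viewed, and the job is handed in when it is done.

```bash
mkdir -p pics; ls; python3 - <<'E'
from workcell import manip
import cv2
print(manip.observe())
for n in("side","top"):
    c=manip.camera(n); cv2.imwrite(f"pics/{n}0.png",c["color"][:,:,::-1])
    print(n,c["K"],c["distortion"],c["R"],c["t"])
E
```

```text
pics
{'t': 0.0, 'joint_positions': array([ 1.11301937e+00,  2.38769834e-01, -1.42345813e-02,  1.31920496e+00,
        1.84521875e-05,  1.57081236e+00]), 'joint_vel': array([ 0.00107582, -0.0010578 , -0.00172747, -0.00032975, -0.00214263,
        0.00113197]), 'joint_efforts': array([ 1.40520874e-04, -5.38774395e+01,  3.46439981e+01,  1.84610579e-02,
        4.21739196e-05, -1.62846965e-05]), 'tool_pos': array([0.23184087, 0.47058077, 0.23069103]), 'tcp_rot': array([ 2.26902891e-01,  9.73917131e-01, -6.86005573e-04, -1.69286890e-04]), 'wrist_force': array([ 0.20016586,  0.67900472, -0.1136716 ]), 'ft_torque': array([-0.00722555,  0.02013702,  0.05445161]), 'grip_width': 0.08523659613501305}
side [[442.37582466   0.         316.23253667]
 [  0.         442.37582466 188.9723675 ]
 [  0.           0.           1.        ]] [-0.04347313  0.          0.          0.          0.        ] [[ 0.90376039 -0.42750434 -0.02138204]
 [-0.30204868 -0.60155427 -0.73952624]
 [ 0.30328822  0.67481294 -0.67278804]] [-0.42509173  0.17638609  1.11983553]
top [[510.07878823   0.         316.65510391]
 [  0.         510.07878823 202.55294884]
 [  0.           0.           1.        ]] [0.01782785 0.         0.         0.         0.        ] [[-0.02790851 -0.99953863 -0.01198491]
 [-0.98891402  0.02935716 -0.1455583 ]
 [ 0.14584299  0.00778973 -0.98927708]] [0.0282934  0.48710142 1.683582  ]
```

View pics/side0.png

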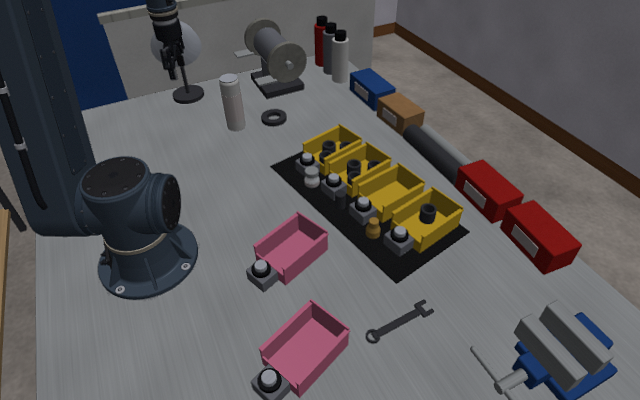

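View pics/top0.png

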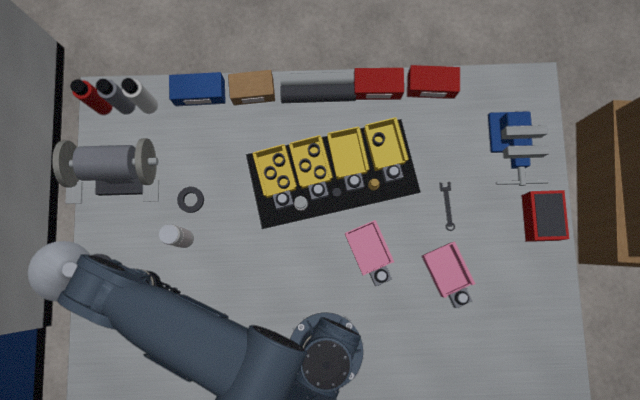

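```bash
cat > h.py <<'E'
import numpy as np,cv2
def ray(c,uv):
    p=cv2.undistortPoints(np.array([[uv]],float),c["K"],c["distortion"])[0,0]
    d=c["R"].T@np.array([p[0],p[1],1]); return -c["R"].T@c["t"],d
def onz(c,uv,z):
    o,d=ray(c,uv); return o+d*(z-o[2])/d[2]
def proj(c,X):
    return cv2.projectPoints(np.array([X],float),cv2.Rodrigues(c["R"])[0],c["t"],c["K"],c["distortion"])[0][0,0]
def tri(c1,u1,c2,u2):
    (a,d),(b,e)=ray(c1,u1),ray(c2,u2)
    s=np.linalg.lstsq(np.c_[d,-e],b-a,rcond=None)[0]
    p,q=a+s[0]*d,b+s[1]*e
    return (p+q)/2,np.linalg.norm(p-q)
E
python3 - <<'E'
import cv2
t=cv2.imread("pics/top0.png");s=cv2.imread("pics/side0.png")
cv2.imwrite("pics/topc.png",cv2.resize(t[110:235,240:425],None,fx=4,fy=4,interpolation=cv2.INTER_CUBIC))
cv2.imwrite("pics/sidec.png",cv2.resize(s[115:285,265:475],None,fx=3.5,fy=3.5,interpolation=cv2.INTER_CUBIC))
E
```

```text
(no output)
```

View pics/topc.png

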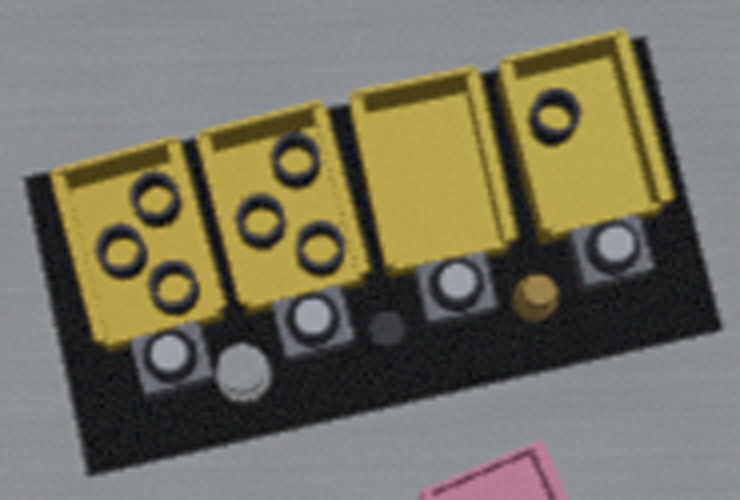

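View pics/sidec.png

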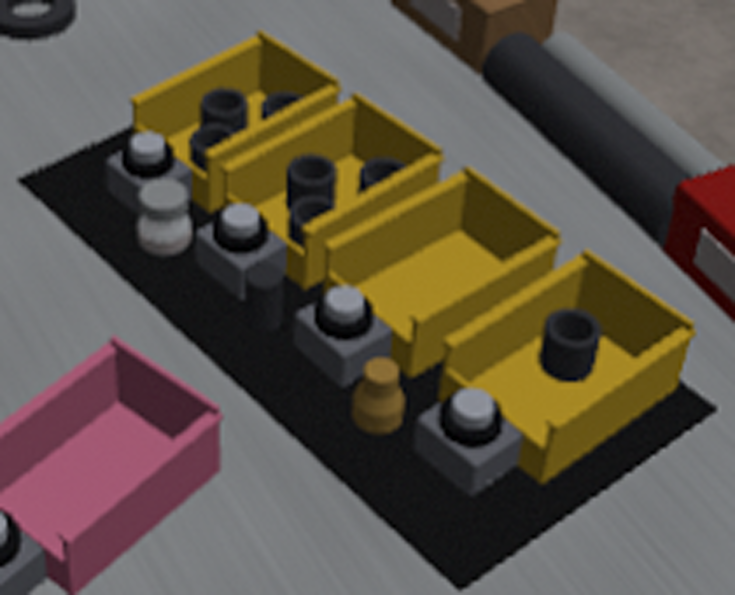

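Candidates in the top view are four yellow bins, with plungers at about (283,198), (318,189), (355,181) and (394,171). The third bin is empty, so its plunger at (355,181) is call_empty. The fourth holds one coupling, so (394,171) is call_low. The first two hold three couplings each. The pink bins are decoys. The plug is at (337,192), the reducer at (374,184) and the jar at (301,203).

```bash
python3 - <<'E'
from workcell import manip
from h import *
cs={n:manip.camera(n) for n in("top","side")}
seeds={"top":dict(fa=(283,198),fb=(318,189),E=(355,181),L=(394,171)),"side":dict(fa=(307,157),fb=(334,178),E=(363,203),L=(399,232))}
P={}
for n,c in cs.items():
    hsv=cv2.cvtColor(c["color"],cv2.COLOR_RGB2HSV)
    big=cv2.resize(c["color"],None,fx=4,fy=4,interpolation=cv2.INTER_CUBIC)
    g=cv2.cvtColor(big,cv2.COLOR_RGB2GRAY)
    for k,(u,v) in seeds[n].items():
        m=np.zeros_like(g); cv2.circle(m,(4*u,4*v),36,255,-1)
        b=((g>125)&(m>0)).astype(np.uint8)
        N,lab,st,ce=cv2.connectedComponentsWithStats(b)
        i=1+np.argmax(st[1:,4]); uv=(ce[i]+.5)/4-.5
        P[n,k]=uv; print(n,k,uv.round(2),st[i,2:]/[4,4,16])
for k in seeds["top"]:
    X,e=tri(cs["top"],P["top",k],cs["side"],P["side",k])
    print(k,"tri",X.round(4),"gap",e.round(4),"top@.064",onz(cs["top"],P["top",k],.064).round(4),"side@.064",onz(cs["side"],P["side",k],.064).round(4))
# bins yaw via row direction
for k,uv,z in(("reducer",(374.2,183.5),.05),("plug",(336.7,192),.05),("jar",(301,203),.05)):print(k,onz(cs["top"],uv,z).round(3))
E
```

```text
top fa [281.74 197.79] [ 8.5    8.    52.875]
top fb [317.73 188.55] [ 8.      8.     53.0625]
top E [353.95 179.76] [ 8.5    8.    52.125]
top L [393.59 170.39] [ 8.25  7.75 52.75]
side fa [306.87 155.17] [ 8.5     5.75   37.4375]
side fb [335.22 175.83] [14.25    7.75   61.0625]
side E [364.18 199.51] [13.25    7.5    64.5625]
side L [400.57 228.71] [12.75   10.75   87.6875]
fa tri [0.5027 0.1296 0.0639] gap 0.0006 top@.064 [0.503  0.1295 0.064 ] side@.064 [0.5023 0.1296 0.064 ]
fb tri [0.5327 0.0085 0.0635] gap 0.0042 top@.064 [0.5305 0.0091 0.064 ] side@.064 [0.5346 0.0076 0.064 ]
E tri [ 0.5576 -0.1128  0.0645] gap 0.0023 top@.064 [ 0.5566 -0.1124  0.064 ] side@.064 [ 0.5591 -0.1125  0.064 ]
L tri [ 0.5845 -0.2456  0.0671] gap 0.0016 top@.064 [ 0.5844 -0.2457  0.064 ] side@.064 [ 0.5872 -0.2435  0.064 ]
reducer [ 0.544 -0.181  0.05 ]
plug [ 0.519 -0.054  0.05 ]
jar [0.486 0.067 0.05 ]
```

Heights agree with the known 64 mm: triangulation gives 63.5–67 mm, and the top and side views agree to 2–4 mm. Next I lift, shut the fingers and square the tool to the world axes.

```bash
python3 -m crank '[[0,0,0,-40,0],[0,0,0,-40,0],[0,0,0,0,-6.5],[0,0,0,0,-6.5],[0,0,0,0,-6.5],[0,0,0,0,-6.5],[0,0,0,0,0],[0,0,0,0,0]]'
```

```text
t: 1.0
tool_pos: [0.232, 0.4708, 0.3111]
tcp_rot: [0.004, 1.0, -0.0, -0.0]
wrist_force: [0.2, 0.2, 0.1]
grip_width: -0.0
```

```bash
python3 -m crank '[[0,-16,-29,0,0],[0,-16,-29,0,0],[0,-16,-29,0,0],[0,-16,-29,0,0],[0,-16,-29,0,0],[0,-16,-29,0,0],[0,-16,-29,0,0],[0,-16,-29,0,0],[0,-16,-29,0,0],[0,-16,-29,0,0]]'; python3 -m crank '[[0,-16,-29,0,0],[0,-16,-29,0,0],[0,-16,-29,0,0],[0,-16,-29,0,0],[0,-16,-29,0,0],[0,-16,-29,0,0],[0,-16,-29,0,0],[0,-16,-29,0,0],[0,-16,-29,0,0],[0,-16,-29,0,0]]'; python3 -m crank '[[0,0,0,30,0],[0,0,0,30,0],[0,0,0,30,0],[0,0,0,30,0],[0,0,0,30,0],[0,0,0,30,0],[0,0,0,0,0],[0,0,0,0,0]]'
```

```text
t: 2.0
tool_pos: [0.3913, 0.179, 0.3114]
tcp_rot: [0.004, 1.0, 0.0, 0.0]
wrist_force: [0.6, 0.7, 0.2]
grip_width: 0.0
t: 3.0
tool_pos: [0.5501, -0.1117, 0.3112]
tcp_rot: [0.004, 1.0, -0.0, -0.0]
wrist_force: [0.3, 0.7, 0.4]
grip_width: -0.0001
t: 3.8
tool_pos: [0.5496, -0.1104, 0.1317]
tcp_rot: [0.003, 1.0, 0.0, -0.0]
wrist_force: [0.2, 0.7, 0.2]
grip_width: 0.0
```

```bash
python3 - <<'E'
from workcell import manip
from h import *
o=manip.observe();print(o["tool_pos"].round(4),o["tcp_rot"].round(4),o["wrist_force"].round(2))
s=manip.camera("side");t=manip.camera("top")
print(proj(s,o["tool_pos"]),proj(t,o["tool_pos"]))
a=cv2.resize(s["color"][125:265,290:450],None,fx=3.5,fy=3.5,interpolation=cv2.INTER_CUBIC)
cv2.imwrite("pics/s1.png",a[:,:,::-1])
E
```

```text
[ 0.5496 -0.1104  0.1317] [ 2.8e-03  1.0e+00  0.0e+00 -4.0e-04] [0.19 0.7  0.22]
[361.88034952 180.86090172] [354.68392409 177.92667709]
```

View pics/s1.png

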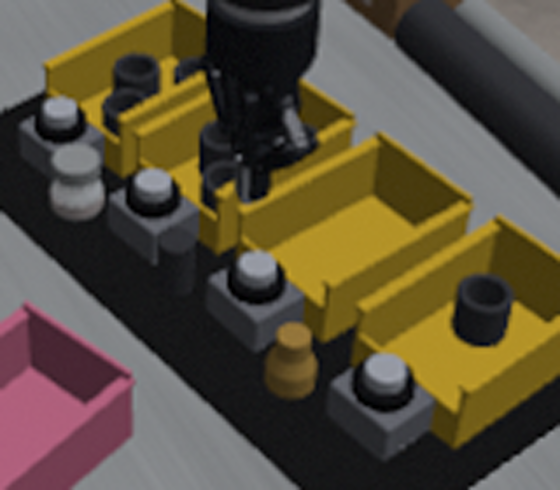

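The side view shows the fingertips at about (361,181), matching the TCP projection, and the empty bin's plunger top below them at about (363,201). I correct by 7 mm and descend.

```bash
python3 -m crank '[[0,-7.5,-2,0,0],[0,0,0,20,0],[0,0,0,20,0],[0,0,0,15,0],[0,0,0,5,0],[0,0,0,0,0],[0,0,0,0,0]]'
python3 - <<'E'
from workcell import manip
from h import *
o=manip.observe();print(o["tool_pos"].round(4),o["wrist_force"].round(2))
s=manip.camera("side")
a=cv2.resize(s["color"][145:255,300:420],None,fx=5,fy=5,interpolation=cv2.INTER_CUBIC)
cv2.imwrite("pics/s2.png",a[:,:,::-1])
E
```

```text
t: 4.6
tool_pos: [0.558, -0.1126, 0.0724]
tcp_rot: [0.002, 1.0, -0.0, 0.001]
wrist_force: [-0.5, 0.1, 0.7]
grip_width: -0.0001
[ 0.558  -0.1126  0.0724] [-0.5   0.09  0.68]
```

View pics/s2.png

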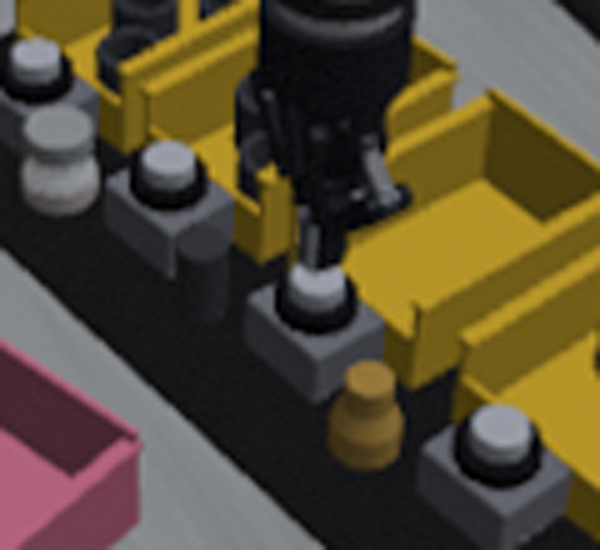

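The fingertips are centred just above the empty bin's plunger, at image (364,200). I press in small steps.

```bash
python3 -m crank '[[0,0,0,3,0],[0,0,0,3,0],[0,0,0,2,0],[0,0,0,0,0],[0,0,0,0,0]]'; python3 -m crank '[[0,0,0,2,0],[0,0,0,2,0],[0,0,0,0,0],[0,0,0,0,0]]'
```

```text
t: 5.15
tool_pos: [0.5572, -0.1124, 0.0634]
tcp_rot: [0.002, 1.0, -0.0, 0.0]
wrist_force: [0.2, -0.0, 0.8]
grip_width: 0.0001
t: 5.55
tool_pos: [0.5573, -0.1124, 0.0594]
tcp_rot: [0.002, 1.0, -0.0, 0.0]
wrist_force: [-0.0, -0.6, 2.4]
grip_width: -0.0003
```

```bash
python3 -m crank '[[0,0,0,1,0],[0,0,0,1,0],[0,0,0,0,0],[0,0,0,0,0]]'; python3 -m crank '[[0,0,0,0.5,0],[0,0,0,0.5,0],[0,0,0,0,0],[0,0,0,0,0]]'
```

```text
t: 5.95
tool_pos: [0.5572, -0.1124, 0.0574]
tcp_rot: [0.002, 1.0, -0.0, 0.0]
wrist_force: [-0.7, -0.4, 3.4]
grip_width: -0.0001
t: 6.35
tool_pos: [0.5573, -0.1124, 0.0563]
tcp_rot: [0.002, 1.0, -0.0, 0.0]
wrist_force: [0.6, 0.4, 3.5]
grip_width: 0.0
```

```bash
python3 -m crank '[[0,0,0,0.5,0],[0,0,0,0,0],[0,0,0,0,0]]'; python3 -m crank '[[0,0,0,0.3,0],[0,0,0,0,0],[0,0,0,0,0]]'
```

```text
t: 6.65
tool_pos: [0.5573, -0.1124, 0.0561]
tcp_rot: [0.002, 1.0, -0.0, 0.0]
wrist_force: [-1.1, 0.7, 5.7]
grip_width: 0.0001
t: 6.95
tool_pos: [0.5573, -0.1125, 0.056]
tcp_rot: [0.002, 1.0, -0.0, 0.0]
wrist_force: [-1.2, 0.5, 9.1]
grip_width: 0.0001
```

The force rose from 4 N to 9 N with the tip stopped at z = 0.056, so it is on the firm stop. I release it and move to the low bin's plunger at (0.585, -0.245).

```bash
python3 -m crank '[[0,0,0,-4,0],[0,0,0,-6,0],[0,0,0,-10,0],[0,0,0,-25,0],[0,0,0,-35,0],[0,0,0,0,0],[0,0,0,0,0]]'; python3 -m crank '[[0,-6,-27,0,0],[0,-6,-27,0,0],[0,-6,-27,0,0],[0,-5,-26,0,0],[0,-5,-26,0,0],[0,0,0,0,0],[0,0,0,20,0],[0,0,0,20,0],[0,0,0,0,0],[0,0,0,0,0]]'
python3 - <<'E'
from workcell import manip
from h import *
o=manip.observe();print(o["tool_pos"].round(4),o["wrist_force"].round(2))
s=manip.camera("side");t=manip.camera("top")
print(proj(s,o["tool_pos"]),onz(s,(364,200),.064))
a=cv2.resize(s["color"][155:265,330:450],None,fx=5,fy=5,interpolation=cv2.INTER_CUBIC)
cv2.imwrite("pics/s3.png",a[:,:,::-1])
E
```

```text
t: 7.65
tool_pos: [0.5574, -0.1125, 0.1364]
tcp_rot: [0.002, 1.0, -0.0, 0.001]
wrist_force: [0.0, -0.2, -1.0]
grip_width: -0.0
t: 8.65
tool_pos: [0.584, -0.2448, 0.095]
tcp_rot: [0.002, 1.0, 0.0, -0.001]
wrist_force: [-0.0, -0.3, 1.1]
grip_width: -0.0
[ 0.584  -0.2448  0.095 ] [-0.04 -0.27  1.09]
[401.12619375 220.80246187] [ 0.55771066 -0.11396557  0.064     ]
```

View pics/s3.png

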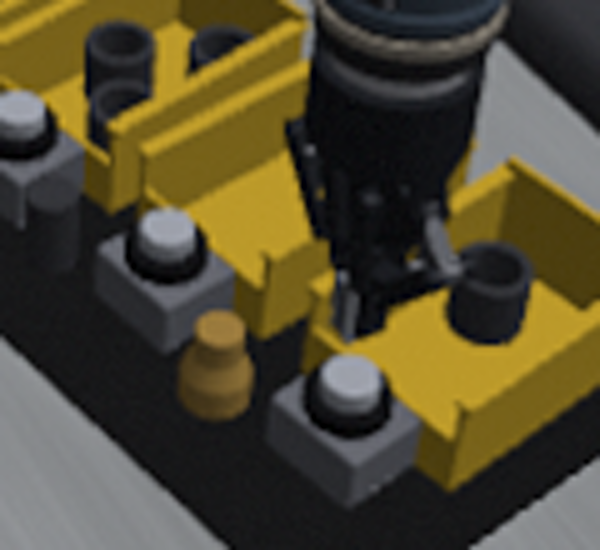

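The empty bin's plunger is up again, at about (363,202). The tips, at about (401,221), are right above the low bin's plunger at (400,230).

```bash
python3 -m crank '[[0,0,0,15,0],[0,0,0,8,0],[0,0,0,4,0],[0,0,0,2,0],[0,0,0,0,0],[0,0,0,0,0]]'; python3 -m crank '[[0,0,0,2,0],[0,0,0,2,0],[0,0,0,2,0],[0,0,0,0,0],[0,0,0,0,0]]';python3 -m crank '[[0,0,0,1,0],[0,0,0,1,0],[0,0,0,0,0],[0,0,0,0,0]]'
```

```text
t: 9.35
tool_pos: [0.5849, -0.2456, 0.0669]
tcp_rot: [0.002, 1.0, -0.0, 0.0]
wrist_force: [-0.1, -0.4, -0.4]
grip_width: -0.0002
t: 9.85
tool_pos: [0.5849, -0.2457, 0.0607]
tcp_rot: [0.002, 1.0, -0.0, 0.0]
wrist_force: [1.1, -1.6, 1.5]
grip_width: 0.0002
t: 10.25
tool_pos: [0.5849, -0.2456, 0.0587]
tcp_rot: [0.002, 1.0, -0.0, 0.0]
wrist_force: [1.1, -1.4, 3.3]
grip_width: 0.0
```

```bash
python3 -m crank '[[0,0,0,1,0],[0,0,0,1,0],[0,0,0,0,0],[0,0,0,0,0]]'; python3 -m crank '[[0,0,0,0.6,0],[0,0,0,0,0],[0,0,0,0,0]]'; python3 -m crank '[[0,0,0,0.4,0],[0,0,0,0,0],[0,0,0,0,0]]'
```

```text
t: 10.65
tool_pos: [0.5849, -0.2457, 0.0567]
tcp_rot: [0.002, 1.0, -0.0, 0.0]
wrist_force: [3.1, -1.7, 3.5]
grip_width: -0.0
t: 10.95
tool_pos: [0.5849, -0.2456, 0.0561]
tcp_rot: [0.002, 1.0, -0.0, 0.0]
wrist_force: [3.0, -2.2, 4.8]
grip_width: 0.0002
t: 11.25
tool_pos: [0.5848, -0.2456, 0.056]
tcp_rot: [0.002, 1.0, -0.0, 0.0]
wrist_force: [1.9, -0.7, 7.9]
grip_width: -0.0001
```

It is on the stop again, with z = 0.056 and the force at 8 N. I release and lift clear.

```bash
python3 -m crank '[[0,0,0,-4,0],[0,0,0,-6,0],[0,0,0,-15,0],[0,0,0,-30,0],[0,0,0,-40,0],[0,0,0,-40,0],[0,0,0,-30,0],[0,0,0,0,0],[0,0,0,0,0]]'
python3 - <<'E'
from workcell import manip
from h import *
o=manip.observe();print(o["tool_pos"].round(4),o["wrist_force"].round(2))
s=manip.camera("side")
a=cv2.resize(s["color"][105:285,260:480],None,fx=3,fy=3,interpolation=cv2.INTER_CUBIC)
cv2.imwrite("pics/s4.png",a[:,:,::-1])
E
```

```text
t: 12.15
tool_pos: [0.5842, -0.2454, 0.2206]
tcp_rot: [0.002, 1.0, 0.0, -0.0]
wrist_force: [0.2, -0.4, -0.2]
grip_width: 0.0002
[ 0.5842 -0.2454  0.2206] [ 0.18 -0.45 -0.2 ]
```

View pics/s4.png

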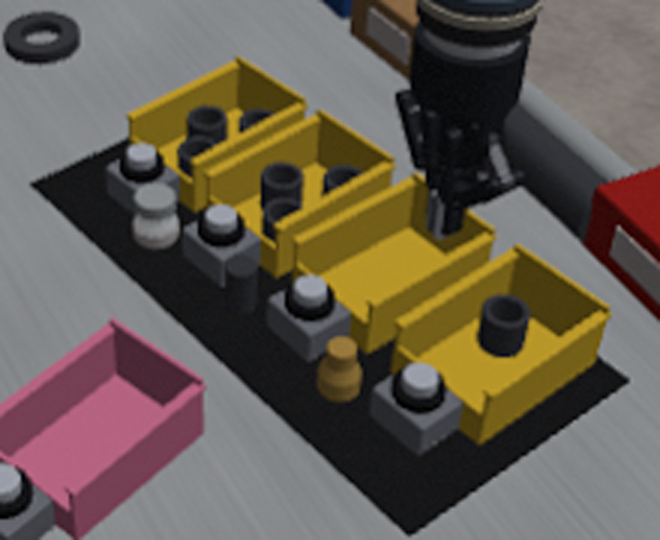

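Both plungers are up, at (363,203) and (400,233). The couplings, jar, plug and reducer have not moved, and the hand is clear at z = 0.22.

```bash
python3 -c "
from workcell import manip
print(manip.close_job())"
```

```text
the job is handed in; nothing more can be done
None
```

I pressed the empty bin's plunger fully down and let it up, then did the same for the bin with one coupling left. The job was handed in at about 12.2 s of the 51 s allowed; it reports no verdict.

- **Presses:** On both plungers the fingertips stopped at z = 0.056 m, which is the full 8 mm of travel. The wrist force reached about 9 N on the empty bin and 8 N on the low bin, well under the 25 N limit.
- **Final picture:** Both plungers are up. The couplings, plug, jar and reducer look undisturbed. The hand was clear at z = 0.22 m, with wrist force near zero.
- **Not checked:** The final crop did not show the wrench or the can. I never worked near the wrench. I passed on the can's side only at the start, after lifting to z = 0.31 m.
- **Disagreement:** The two cameras differed by 2–4 mm on the plunger positions. That is small against the 30 mm plunger, and the close-up pictures showed the fingertips over each plunger before I pressed.

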